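# Stack a slide box on its lugged partner

### The job

Stack the shallow microscope-slide box on the deep slide box that has two lugs on its lid, long sides together (either way round), so that the hollows in its base drop fully home over the lugs and it lies flat on the lid. Set it down gently instead of dropping it, and leave both deep boxes standing where they are.

Things in the scene. Friction and masses are not known exactly. Their poses are not given: they have to be found in the camera images.
- shallow_box: Shallow slide box, grey with fixed white lid: 110 mm long (x; 116 over catch and hinge), 56 wide (y), 40 high without lugs, 0.25 kg, flat on the bench. On its lid two conical lugs as on lug_box. In its base two square hollows 34 x 34 mm, 12 deep, at x = -28 and +28 mm, y = 0: over the lugs 4 mm spare each side at the foot, 10 at the top. Origin: centre of the underside, z up.
- lug_box: Deep slide box with lugs, same plastic, length and width, 70 mm high to the lid's top face, 0.6 kg, loose on the bench. On the lid two conical lugs, 26 mm across at the foot, 14 at the top, 9 high, at x = -28 and +28 mm, y = 0. Origin: centre of the underside, x along its length, z up; the stacked box's origin belongs at z = 70 mm here.
- flat_box: The other deep slide box: same material and size (110 x 56 x 70 mm, loose), but its lid is plain and flat, without lugs. Not to be used. Origin: centre of the underside, x along its length, z up. (Elsewhere: white carboys up to 0.45 m tall stand on the bench to the right of y = -0.48 m; the rest nearer than x = 0.75 m is under 0.2 m.)

How it is judged (in metres and radians):
On the way:
1. the shallow box is lifted clear of the bench (height (world z) of shallow_box above 0.04 m), for 0.1 s.
At the end, for the whole second after the job is handed in: The shallow box rests on the lugged deep box, fully down (its underside within 3.5 mm of the lid), centred within 12 mm, long axes within 10 degrees either way round, both level within 3.4 degrees, released and at rest (z of shallow_box in the frame of lug_box between 0.066 and 0.0735 m and horizontal distance between shallow_box and lug_box below 0.012 m and angle between the x axis of shallow_box and the x axis of lug_box, either way round below 0.18 rad and angle between each of shallow_box, lug_box's own z axis and vertical below 0.06 rad and linear speed of shallow_box below 0.02 m/s); the robot touches nothing.
It fails at once if the shallow box is dropped (falls free from more than about 20 mm) (linear speed of shallow_box above 0.65 m/s and contact force between shallow_box and the fingers below 0.1 N).
It fails at once if the lugged deep box is pushed more than 40 mm away or tipped over (distance of lug_box from where it was at the start of the episode above 0.04 m or angle between lug_box's own z axis and vertical above 0.5 rad).
It fails at once if the flat-lidded deep box is pushed more than 40 mm away or tipped over (distance of flat_box from where it was at the start of the episode above 0.04 m or angle between flat_box's own z axis and vertical above 0.5 rad).
It also fails if it takes over 43 s, if anything falls off the work surface, if the arm or the gripper's body presses on something with over 40 N, if the wrist force passes 120 N, or if a joint passes its speed limit or range.

### The arm

A 6-joint arm with a two-finger parallel gripper is mounted at the origin on a cart in front of the work surface, level with it; the furniture and walls round the work are solid. World frame = base frame: x ahead of the robot, y to its left, z up, the work surface at z = 0. Lengths are in m, angles in degrees, forces in N, time in s.
With the tool pointing down it reaches from about 0.325 to 0.85 m from the base axis. Payload 15.5 kg.
Tool frame: the origin (TCP) lies at the very end of the fingers, on their centre line; the grasp point (between the pads) lies arm.grip_depth behind it (arm.grip_depth is the distance from the TCP to the grasp point, in m); z points along the fingers, y is the line along which they close (so a half turn about z gives the same grasp; the last joint's range is limited). The gripper opens to 91 mm and grips with 3 to 60 N. Pads are 32 mm wide; open, the fingers measure 118 mm over their backs; the gripper's body (76 mm by 178 mm) begins 60 mm behind the grasp point.
Start: joints at [68.039, 28.281, 77.091, -0, 74.628, -5.472], TCP at [0.177, 0.599, 0.214] pointing down, gripper open.
Joint ranges: [-166.48, 166.48], [-47.26, 123.95], [12.59, 153.08], [-70.14, 250.14], [6.76, 159.57], [-176.63, 176.63]. Speed limits (degrees/s): [108.29, 108.29, 147.25, 172.46, 172.46, 172.46].

### API

Orientations are given as a 3x3 rotation matrix whose columns are the frame's x, y, z axes.
In Python, from rig import arm gives the robot as it stands. Calls block until the motion is done:
- arm.move_to(position, orientation): joint-space move of the TCP to a pose.
- arm.move_l(position, orientation=None, feed=0.15): straight line of the TCP; orientation=None keeps the orientation; feed is the mean speed in m/s.
- arm.move_joints(angles): joint-space move.
- arm.grip(opening): finger opening in m; the grip force is fixed at half the most; returns when the fingers have stopped.
- arm.sleep(seconds).
- arm.solve_ik(position, orientation): joint angles nearest the present ones, or None.
- arm.snapshot(name): name is "side" or "top" or "wrist"; returns the picture (400x640x3 uint8, red, green, blue); there is no depth.
- arm.get_calibration(name): a dict with "intrinsics" (3x3 intrinsics, pixels), "cam_to_world" (4x4, takes a point from camera to world coordinates). Camera axes: x right, y down, z forward; pixel columns grow to the right and rows downward; lengths in m; the calibration is good to about 2 mm. A picture is of the moment at which its call begins: read the wrist's pose just before it. get_calibration takes no time and is no camera call; for the wrist camera it gives the pose at the moment of the call.
A pose or a line that the arm cannot do raises arm.Unreachable and nothing moves.
- arm.sign_off(): hands the job in; it is judged then, once.
Readings, each from a call of its own:
- arm.current_t(): time.
- arm.current_joint_positions(): joint angles.
- arm.current_dq(): joint speeds.
- arm.current_tau(): joint torques, N m.
- arm.current_ee_pos(): TCP position.
- arm.current_tool_rot(): TCP orientation.
- arm.current_force(): force on the tool from outside, world axes, zero at the start.
- arm.current_torque(): the same for the moment, N m.
- arm.current_width(): finger opening in m.
- arm.current_grasp_force(): force on a finger pad.
Only numpy, scipy, OpenCV 4.12 (cv2) and the standard library are available. Lean on these libraries where they do the work, as an engineer would, in place of code of your own. Each camera call takes 0.05 s, during which the arm holds its last target. There are 200 camera calls.

## Working session

There is one attempt and no reset: what is moved stays moved. The work goes in short steps, each a Python script; the robot and the scene stay as the last script left them, time stands still between calls to the robot, and variables do not carry over. Pictures are saved under pics/ and viewed, at most 10 in all, crops included, and the job is handed in when it is done.

```bash
mkdir -p pics; python3 - <<'E'
from rig import arm
import cv2,numpy as np
for n in ("top","side"):
    im=arm.snapshot(n); cv2.imwrite(f"pics/{n}0.png",im[:,:,::-1])
    c=arm.get_calibration(n); print(n,np.round(c["intrinsics"],1).tolist(),np.round(c["cam_to_world"],3).tolist())
print(arm.grip_depth,arm.current_t())
E
```

```text
top [[362.7, 0.0, 321.6], [0.0, 362.7, 197.3], [0.0, 0.0, 1.0]] [[-0.006, -0.996, 0.094, 0.403], [-1.0, 0.005, -0.012, 0.017], [0.011, -0.094, -0.996, 0.943], [0.0, 0.0, 0.0, 1.0]]
side [[448.9, 0.0, 325.8], [0.0, 448.9, 201.1], [0.0, 0.0, 1.0]] [[-0.999, 0.035, -0.025, 0.532], [0.04, 0.519, -0.854, 0.802], [-0.017, -0.854, -0.52, 0.52], [0.0, 0.0, 0.0, 1.0]]
0.0188 0.1
```

View pics/top0.png

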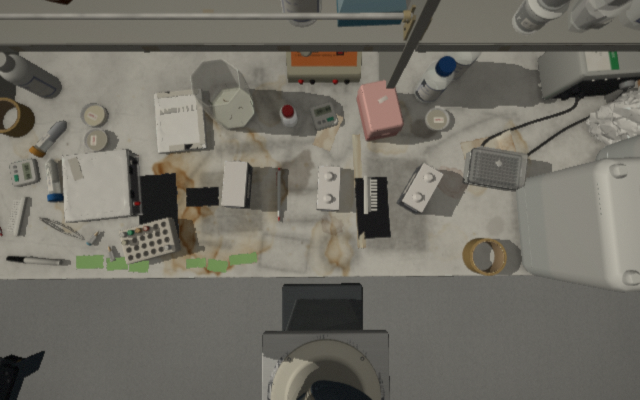

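View pics/side0.png

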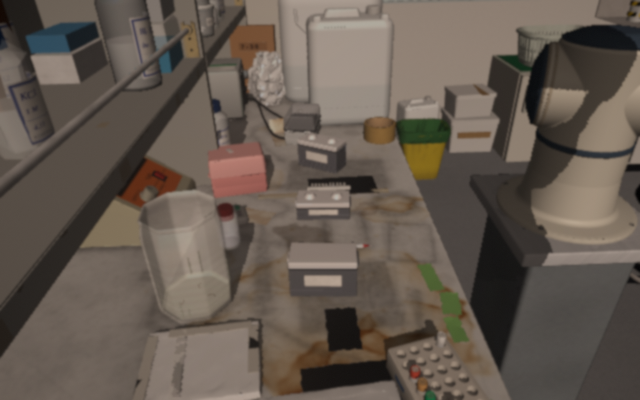

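The top view shows the flat box at about (236,184), the shallow box at (328,188) and the lugged deep box, rotated, at (422,189). The side view agrees: lugged box at (322,152), shallow box at (323,203). I'll enlarge crops of both.

```bash
python3 - <<'E'
import cv2,numpy as np
t=cv2.imread("pics/top0.png");s=cv2.imread("pics/side0.png")
a=cv2.resize(t[150:225,305:455],(800,400),interpolation=cv2.INTER_CUBIC)
cv2.imwrite("pics/topc.png",a)
cv2.imwrite("pics/sidec.png",cv2.resize(s[125:225,285:360],(450,600),interpolation=cv2.INTER_CUBIC))
E
```

```text
(no output)
```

View pics/topc.png

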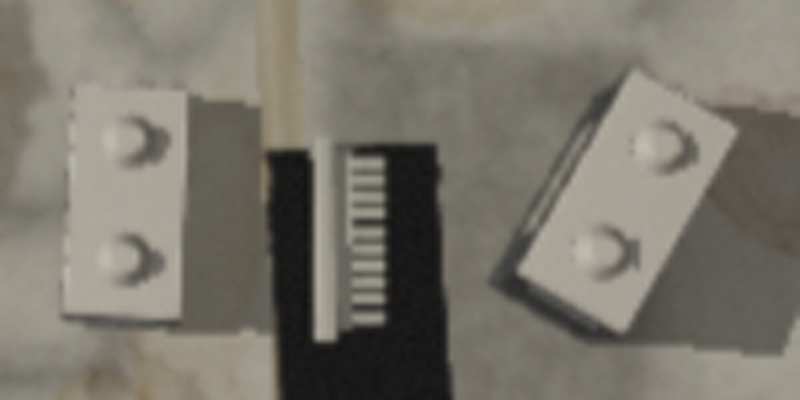

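View pics/sidec.png

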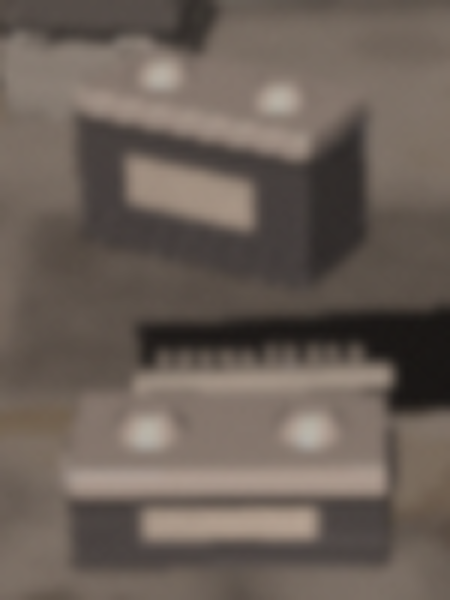

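In the top crop the lug tops are at about (126,138) and (123,258) on the shallow box, and (660,148) and (601,250) on the lugged box. In the side crop the same pairs are (148,428) and (308,428), and (162,74) and (280,97). Next step is to triangulate them.

```bash
cat > h.py <<'E'
from rig import arm
import cv2,numpy as np
def P(c):
    return c["intrinsics"]@np.linalg.inv(c["cam_to_world"])[:3]
def tri(c1,p1,c2,p2):
    X=cv2.triangulatePoints(P(c1),P(c2),np.float64(p1).reshape(2,1),np.float64(p2).reshape(2,1))
    return (X[:3]/X[3]).ravel()
def onplane(c,p,z):
    T=c["cam_to_world"]; d=T[:3,:3]@np.linalg.inv(c["intrinsics"])@[p[0],p[1],1.]; o=T[:3,3]
    return o+d*(z-o[2])/d[2]
def down(a): # tool pointing down, closing (y) axis at world yaw a (rad)
    y=np.array([np.cos(a),np.sin(a),0]); z=np.array([0,0,-1.]); return np.stack([np.cross(y,z),y,z],1)
E
python3 - <<'E'
from h import *
t=arm.get_calibration("top");s=arm.get_calibration("side")
T=lambda x,y:((x+.5)/5.3333+304.5,(y+.5)/5.3333+149.5)
S=lambda x,y:((x+.5)/6+284.5,(y+.5)/6+124.5)
L={}
for n,a,b in (("sh+",(126,138),(148,428)),("sh-",(123,258),(308,428)),("lg+",(660,148),(162,74)),("lg-",(601,250),(280,97))):
    L[n]=tri(t,T(*a),s,S(*b)); print(n,L[n].round(4))
for k in("sh","lg"):
    d=L[k+"+"]-L[k+"-"]; print(k,((L[k+"+"]+L[k+"-"])/2).round(4),np.linalg.norm(d[:2]),np.degrees(np.arctan2(d[1],d[0])))
for k,z,cs in(("sh",.04,[(75,87),(187,92),(180,320),(63,315)]),("lg",.07,[(634,68),(738,130),(622,333),(518,272)])):
    q=np.array([onplane(t,T(*c),z) for c in cs])[:,:2]
    print(k,"lid",q.mean(0).round(4),[np.linalg.norm(q[i]-q[i-1]).round(4) for i in range(4)],np.degrees(np.arctan2(*(q[0]+q[1]-q[2]-q[3])[::-1])))
print(onplane(t,(236,185),.07))
E
```

```text
sh+ [ 0.5425 -0.0107  0.0394]
sh- [ 0.4862 -0.0089  0.0381]
lg+ [ 0.533  -0.2545  0.0684]
lg- [ 0.4852 -0.2257  0.0689]
sh [ 0.5143 -0.0098  0.0388] 0.05632184427029233 -1.8152006893649544
lg [ 0.5091 -0.2401  0.0687] 0.05580776334873709 -31.089306083735668
sh lid [ 0.5122 -0.0106] [np.float64(0.1081), np.float64(0.053), np.float64(0.108), np.float64(0.0548)] -2.8173326429722763
lg lid [ 0.5087 -0.2386] [np.float64(0.1091), np.float64(0.0551), np.float64(0.1084), np.float64(0.0542)] -31.037147450024925
[0.51606098 0.21351765 0.07      ]
```

Lug spacing (56 mm), lid sizes and heights all agree with the text. The triangulated lug heights sit near the lid plane, a few mm below the lug tops. Next I'll refine with the wrist camera over each box.

```bash
python3 - <<'E'
from h import *
import pickle
print(arm.current_tool_rot().round(3).tolist())
for a in(88,-92):print(a,arm.solve_ik([.51,-.01,.25],down(np.radians(a))),arm.solve_ik([.509,-.239,.25],down(np.radians(a-29))))
a=88 if abs(arm.solve_ik([.51,-.01,.25],down(np.radians(88)))[5])<abs(arm.solve_ik([.51,-.01,.25],down(np.radians(-92)))[5]) else -92
ims=[];cal=[]
for p,b in (([.509,-.239,.25],a-29),([.47,-.239,.25],a-29),([.47,-.01,.25],a),([.51,-.01,.25],a)):
    arm.move_to(p,down(np.radians(b))); arm.sleep(.3)
    cal.append(arm.get_calibration("wrist")); ims.append(arm.snapshot("wrist"))
pickle.dump((ims,cal,a),open("w.pkl","wb"))
print(a,arm.current_t())
m=np.vstack([np.hstack(ims[:2]),np.hstack(ims[2:])])[:,:,::-1]
cv2.imwrite("pics/w.png",cv2.resize(m,(800,500),interpolation=cv2.INTER_AREA))
E
```

```text
[[-0.959, 0.284, -0.0], [0.284, 0.959, -0.001], [0.0, -0.001, -1.0]]
88 [-7.83308408e+00  1.68886997e+01  9.00876616e+01 -2.54444375e-14
  7.30236387e+01 -9.58330841e+01] [-3.12365096e+01  2.12558615e+01  8.32019223e+01 -2.54444375e-14
  7.55422162e+01 -9.02365096e+01]
-92 [-7.83308408e+00  1.68886997e+01  9.00876616e+01 -2.54444375e-14
  7.30236387e+01  8.41669159e+01] [-3.12365096e+01  2.12558615e+01  8.32019223e+01 -2.54444375e-14
  7.55422162e+01  8.97634904e+01]
-92 6.1417
```

View pics/w.png

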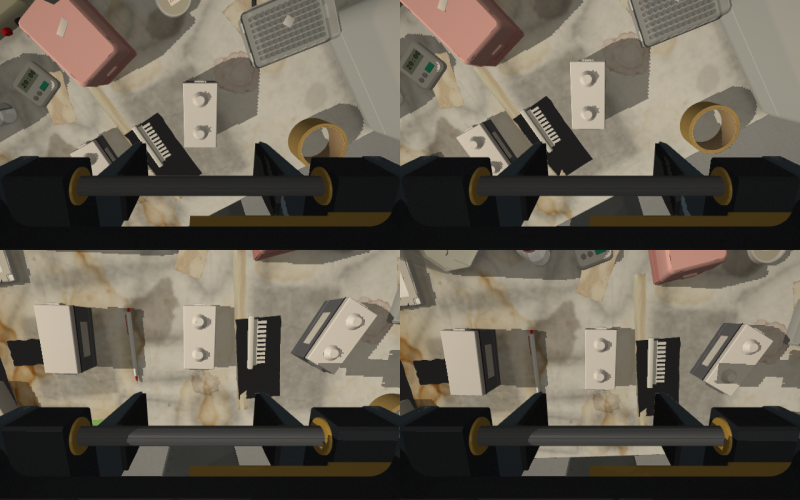

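The wrist views show the lugged box lid at mosaic (200,115) in the first frame and (588,95) in the second. The shallow box is at (210,337) and (605,358), and the flat box is on the left. I'll enlarge these.

```bash
python3 - <<'E'
import pickle,cv2,numpy as np
ims,cal,a=pickle.load(open("w.pkl","rb"))
O=[(275,120),(255,85),(275,75),(285,115)]
c=[cv2.resize(i[y:y+125,x:x+100],(400,500),interpolation=cv2.INTER_CUBIC)[:,:,::-1] for i,(x,y) in zip(ims,O)]
cv2.imwrite("pics/wl.png",np.hstack(c[:2]));cv2.imwrite("pics/ws.png",np.hstack(c[2:]))
E
```

```text
(no output)
```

View pics/wl.png

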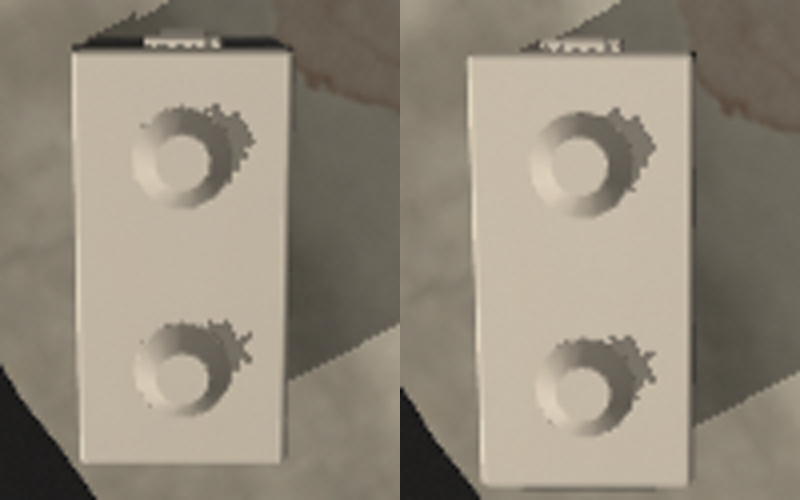

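View pics/ws.png

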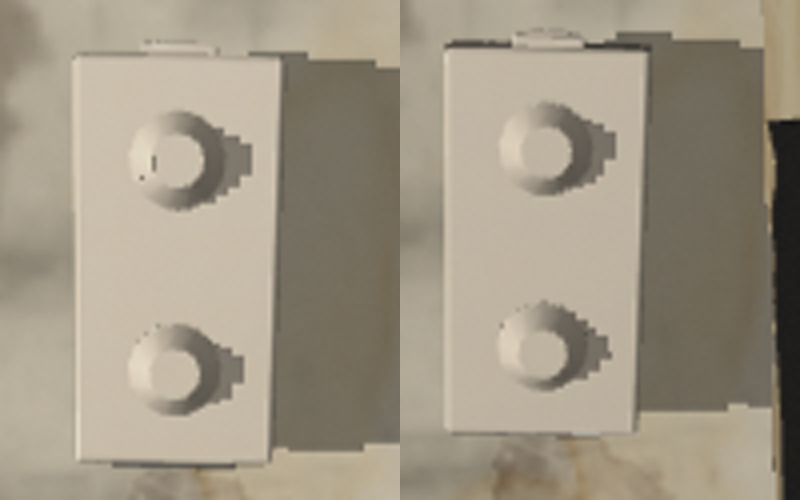

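The lug top discs are clear. In the lugged-box views they are at (183,164) and (182,380), then (180,168) and (184,393) in the right half. In the shallow-box views they are at (178,160) and (174,374), then (146,153) and (143,352). The lid corners are readable too.

```bash
python3 - <<'E'
from h import *
import pickle
ims,cal,a=pickle.load(open("w.pkl","rb"))
O=[(275,120),(255,85),(275,75),(285,115)]
f=lambda i,p:((p[0]+.5)/4-.5+O[i][0],(p[1]+.5)/4-.5+O[i][1])
lug=[[(183,164),(182,380)],[(180,168),(184,393)],[(178,160),(174,374)],[(146,153),(143,352)]]
lid=[[(72,52),(292,50),(283,463),(81,464)],[(68,57),(292,54),(291,486),(83,486)],[(75,57),(280,57),(268,461),(78,461)],[(45,49),(249,47),(235,431),(45,431)]]
for i,k,z in((0,"lug",.07),(2,"sh",.04)):
    X=np.array([tri(cal[i],f(i,p),cal[i+1],f(i+1,q)) for p,q in zip(lug[i],lug[i+1])])
    C=np.array([tri(cal[i],f(i,p),cal[i+1],f(i+1,q)) for p,q in zip(lid[i],lid[i+1])])
    print(k,"lug tri",X.round(4).tolist(),"corner z",C[:,2].round(4),C.mean(0).round(4))
    for j in(i,i+1):
        q=np.array([onplane(cal[j],f(j,p),z+.009) for p in lug[j]])[:,:2]; d=q[0]-q[1]
        r=np.array([onplane(cal[j],f(j,p),z) for p in lid[j]])[:,:2]; e=r[0]+r[1]-r[2]-r[3]
        print(" lugs",q.mean(0).round(4),np.linalg.norm(d).round(4),np.degrees(np.arctan2(d[1],d[0])).round(2),"lid",r.mean(0).round(4),(np.linalg.norm(e)/2).round(4),np.degrees(np.arctan2(e[1],e[0])).round(2))
print(arm.current_ee_pos(),arm.current_t())
E
```

```text
lug lug tri [[0.5354, -0.2545, 0.0799], [0.4882, -0.2262, 0.0822]] corner z [0.0633 0.0668 0.0676 0.0713] [ 0.5116 -0.2399  0.0672]
 lugs [ 0.5114 -0.24  ] 0.056 -31.27 lid [ 0.5118 -0.24  ] 0.1092 -31.01
 lugs [ 0.5116 -0.2402] 0.0554 -30.86 lid [ 0.5115 -0.24  ] 0.1086 -30.93
sh lug tri [[0.5445, -0.0129, 0.0533], [0.4877, -0.0098, 0.0447]] corner z [0.0364 0.0312 0.0342 0.0341] [ 0.5159 -0.0112  0.034 ]
 lugs [ 0.5164 -0.0114] 0.0562 -3.28 lid [ 0.5164 -0.0111] 0.1085 -2.85
 lugs [ 0.5164 -0.0114] 0.0553 -2.86 lid [ 0.517  -0.0111] 0.1085 -3.06
[ 0.50957876 -0.01000286  0.25014415] 6.1417
```

Measurements agree to within about 1 mm. Lugged box: (0.5115, -0.240) at -31.0°. Shallow box: (0.5165, -0.0113) at -3.0°. Now I'll grasp and lift.

```bash
python3 - <<'E'
from h import *
R=down(np.radians(-93.0)); x,y=.5165,-.0113
arm.move_to([x,y,.12],R); print(arm.current_ee_pos().round(4))
arm.move_l([x,y,.008],feed=.08); print(arm.current_ee_pos().round(4),arm.current_force().round(1))
arm.grip(.04); print(arm.current_width(),arm.current_grasp_force())
p0=arm.current_ee_pos(); arm.move_l([x,y,.17],feed=.1)
print(p0.round(4),arm.current_ee_pos().round(4),arm.current_width(),arm.current_grasp_force(),arm.current_force().round(1),arm.current_t())
R2=down(np.radians(-121.0)); arm.move_to([.5115,-.240,.17],R2); arm.sleep(.3)
print(arm.current_ee_pos().round(4),arm.current_width(),arm.current_t(),arm.current_torque().round(2))
a=arm.snapshot("wrist");b=arm.snapshot("side");c=arm.snapshot("top")
g=lambda i:cv2.resize(i,(400,300))
m=np.hstack([cv2.resize(a,(480,300)),cv2.resize(b[60:200,260:400],(300,300))])
cv2.imwrite("pics/held.png",m[:,:,::-1])
E
```

```text
[ 0.5169 -0.0114  0.1208]
[ 0.5168 -0.0113  0.0084] [-0.8  1.3 -0.8]
0.0559563001789253 29.999978877604008
[ 0.5165 -0.0113  0.008 ] [ 0.5162 -0.0113  0.1695] 0.055944789900195184 30.00000961124897 [-1.4 -0.1 -1.6] 10.675
[ 0.5117 -0.2392  0.1701] 0.05566630412480497 11.8917 [0.   0.18 0.06]
```

View pics/held.png

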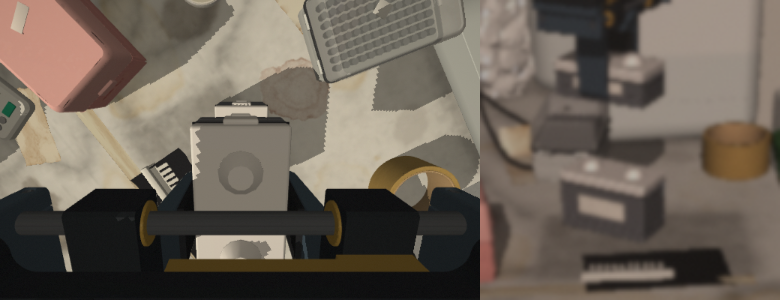

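The shallow box is held level and square above the lugged box: (240,180) in the wrist view, and directly above it in the side view. Next I'll lower it slowly while watching the force.

```bash
python3 - <<'E'
from h import *
x,y=.5115,-.240
arm.move_l([x,y,.092],feed=.08); arm.sleep(.2); f0=arm.current_force(); print(arm.current_ee_pos().round(4),f0.round(1))
for z in np.arange(.089,.0765,-.0015):
    arm.move_l([x,y,z],feed=.02); f=arm.current_force()-f0; print(z.round(4),arm.current_ee_pos().round(4),f.round(1))
    if f[2]>6: break
print(arm.current_t())
a=arm.snapshot("wrist");b=arm.snapshot("side")
m=np.hstack([cv2.resize(a,(480,300)),cv2.resize(b[85:185,270:370],(300,300),interpolation=cv2.INTER_CUBIC)])
cv2.imwrite("pics/down.png",m[:,:,::-1])
E
```

```text
[ 0.5117 -0.2401  0.0924] [ 0.   0.7 -1.6]
0.089 [ 0.5114 -0.24    0.0889] [ 0.4 -0.8  0. ]
0.0875 [ 0.5115 -0.24    0.0874] [-0.2 -1.3 -0.1]
0.086 [ 0.5114 -0.24    0.0859] [ 0.1 -1.3 -0.6]
0.0845 [ 0.5114 -0.24    0.0844] [-0.4 -1.3 -0.2]
0.083 [ 0.5115 -0.24    0.0829] [ 0.3 -0.1 -0.3]
0.0815 [ 0.5114 -0.24    0.0814] [ 0.3 -1.4 -0.3]
0.08 [ 0.5114 -0.24    0.0799] [ 0.5 -0.9  0.2]
0.0785 [ 0.5114 -0.2399  0.0784] [-0.6 -1.6 -0.3]
0.077 [ 0.5118 -0.2401  0.0777] [-2.4  1.2 12.1]
15.6667
```

View pics/down.png

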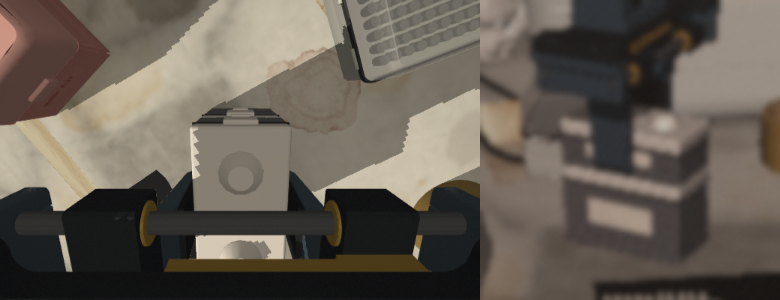

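Contact came at z = 0.0777, which is the seated height (0.070 plus the 0.008 grasp offset). In the picture the box lies flush on the lid, with the seam at about (640,180). Now I'll release and retreat.

```bash
python3 - <<'E'
from h import *
arm.grip(.085); print(arm.current_width(),arm.current_force().round(1))
arm.move_l([.5115,-.240,.24],feed=.1); arm.sleep(.3)
arm.move_to([.43,-.1,.25],down(np.radians(-110))); arm.sleep(.3)
print(arm.current_t())
b=arm.snapshot("side");c=arm.snapshot("top")
m=np.hstack([cv2.resize(i,(400,400),interpolation=cv2.INTER_CUBIC) for i in (c[140:240,370:470],b[90:190,270:370])])
cv2.imwrite("pics/end.png",m[:,:,::-1])
E
```

```text
0.08507459943928009 [ 0.3 -0.9  0.6]
19.4667
```

View pics/end.png

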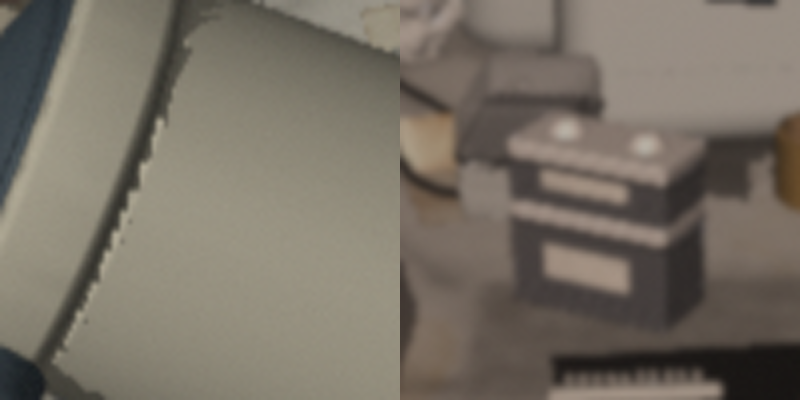

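The side view shows the shallow box level and flush on the lugged box, seam at about (600,225). The arm blocks the top view, and the gripper is clear of everything. Handing in.

```bash
python3 -c "
from rig import arm
print(arm.current_force().round(1)); print(arm.sign_off())"
```

```text
[-0.2  0.1 -0.6]
the job is handed in; nothing more can be done
None
```

The shallow box is stacked on the lugged deep box, flush and level in the last side view, and the job was handed in at about 19.5 s; `sign_off` returned no verdict.

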